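Tighten the ratchet clamping lever that holds a lens post on an optical breadboard

ROBOT

A 7-joint arm with a two-finger parallel gripper is mounted at the origin on the work surface. World frame = base frame: x ahead of the robot, y to its left, z up, the work surface at z = 0. Lengths are in m, angles in rad, forces in N, time in s.
With the tool pointing down it reaches from about 0.4 to 0.875 m from the base axis. Payload 6.5 kg.
Tool frame: the origin (TCP) lies at the centre of the arm's flange, where the gripper is bolted on; the fingertips stand 166 mm ahead of it and the grasp point (between the pads) lies 147 mm ahead of it (pinch_z is the distance from the TCP to the grasp point, in m); z points along the fingers, y is the line along which they close (so a half turn about z gives the same grasp; the last joint's range is limited). The gripper opens to 88 mm and grips with 3 to 60 N. Pads are 18 mm wide; open, the fingers measure 123 mm over their backs; the gripper's body (75 mm by 187 mm) begins 45 mm behind the grasp point.
Start: joints at [1.123, 0.536, -0.004, 1.538, 0.003, 1.067, -0.071], TCP at [0.242, -0.603, 0.405] pointing down, gripper open.
Joint ranges: [-2.7, 2.7], [-0.37, 2.16], [-1.27, 1.26], [0.24, 2.4], [-1.31, 4.45], [0.19, 1.91], [-2.76, 2.76]. Speed limits (rad/s): [2.39, 2.39, 3.14, 3.14, 3.14, 3.14, 3.14].

INTERFACE

Orientations are given as a unit quaternion [w, x, y, z].
In Python, from rig import state, camera, finish_job, find_in, masks_of, pinch_z gives the robot as it stands.
- The arm moves only by the tool play_rows, never from a script. Its argument "targets" is a list of rows, each a list of 3 entries, a list of its own where there are three numbers: the closure in counts, from 0 (fully open) to 255 (shut), then the shift along the tool's x, y, z in cm, then the turn, a rotation vector about the tool's x, y, z in rad. In form: [[hand, [x, y, z], [wx, wy, wz]], ...]. A call has 1 to 10 rows; each row shifts and turns the commanded pose from where the row before left it, along the tool's axes as they then stand; what a row does not reach is not made up. A row lasts 1/10 s, in which the tool goes at most 50 mm and 8.59 degrees, less where a joint would pass 70% of its speed; a pose out of reach is approached as far as the arm can. A call with a gripper value outside its range is refused whole. The fingers move at their own pace and stop on an object; "newtons" is the grip in N (left out, the last holds). Time passes only in rows, so rows that do not move let the fingers close. It gives the time, the measured TCP pose, the force, the opening and the grip force at its end, in the units of the state.
- state(): the state, without advancing time (a new reading comes with each control period).
- camera(name): name is "side" or "top" or "wrist"; returns a dict with "pixels" (420x560x3 uint8, red, green, blue), "range_z" (420x560 float32, m along the optical axis (not along the pixel's ray), 0 where there is no reading), "K" (3x3 intrinsics, pixels), "k1" (the pictures are not rectified: a ray, as slopes to the right and down, at radius r is drawn at 1 + k1 r^2 times it, then the intrinsics apply), "position" and "orientation" of the camera in the world. Camera axes: x right, y up, looking along -z (the intrinsics and any distortion apply to the point x, -y, -z); pixel columns grow to the right and rows downward; lengths in m; the calibration is good to about 2 mm. A picture is of the moment at which its call begins.
- finish_job(): hands the job in; it is judged then, once.
Trained networks look in a picture, given as the dict that the camera call returned (one of the last four; its "shot" number tells which), for a name from the list of things; names that differ only in an ending like _2 or _b are one class to them, and where a whole thing is asked for, a point or a joint stands for the part that bears it (a point fixed in the world has none). Each returns a list of dicts, best first, with "p" (0 to 1); they miss things now and then, are a little off and sometimes report something else, mostly with a low value. They report only what shows in the picture. A call takes as long as a camera call. They do not tell look-alikes from the thing itself.
- find_in(picture, label): "point" ([column, row] in pixels, amid what is visible of it).
- masks_of(picture, label): "mask" (420x560 bool, what is visible of it) and "point" ([column, row] in pixels, amid what is visible of it).
The state is a dict: "t": time; "joint_positions": joint angles; "qd": joint speeds; "tau": joint torques, N m; "tcp_pos": TCP position; "ee_rot": TCP orientation; "force": force on the tool from outside, world axes, zero at the start; "ft_torque": the same for the moment, N m; "finger_gap": finger opening in m; "grip_force": force on a finger pad.
Only numpy, scipy, OpenCV 4.12 (cv2) and the standard library are available. Lean on these libraries where they do the work, as an engineer would, in place of code of your own. Each camera call takes 0.05 s, during which the arm holds its last target. There are 200 camera calls.

TASK

The lens post standing in the clamping fork on the black breadboard is still loose, and the linear stage leaves the orange clamping lever too little room to tighten it in one go. Lift the lever off its serrations, swing it back anticlockwise, let it drop into the serrations again and turn it clockwise until the fork holds the post firmly (a push of about 10 N at the grip; do not force it beyond 13 N). Leave the lever down in its serrations and let go; the post must not be shifted and the other things on the board stay where they are.

Things in the scene. Friction and masses are not known exactly. Their poses are not given: they have to be found in the camera images.
- grip (a point): Middle of the orange clamping lever's grip: a level bar 13 mm wide, 16 mm high, 44 mm long, from 49 to 93 mm from the pivot axis (this point: at 72 mm, in the centre of the section, 67.5 mm above the table when the lever is down). x axis: along the lever, away from the pivot; z up. An arm 10 mm wide joins it to the round bell on the pivot (36 mm in diameter, its top 70 mm above the table).
- pivot (a point): Point on the lever's vertical pivot axis, 67.5 mm above the table, fixed on the board at board x -20, y -20 mm. Clockwise seen from above tightens. At the start the lever points 129 to 181 deg (measured from board x towards board y), short of the linear stage; what is left to the stage is not enough to tighten. It can be swung back anticlockwise, on the robot's side, to 250 deg.
- lever_lift (a joint): Lift of the lever off its serrations (m). 0: down, teeth engaged, it turns the clamp nut. A spring pulls it down with 4 N (7 N at full lift, 0.008). Above 0.0045 the teeth are clear: it swings freely and the nut stays. 16 teeth, one every 22.5 deg, 5 deg of play. Let down on tooth tips it rests at 0.003 to 0.004 and clicks in, unless the fingers hold it up, when turned on by less than one tooth.
- fork: Grey clamping fork, 43 mm wide, 8 mm thick, sprung up 2 to 3 mm off the post's flange until the nut drives it down. Origin: pivot axis, underside, 21 mm above the table; x to the post. Push at the grip to turn the engaged lever: 1 N while loose; after 0.9 to 1.3 rad in all (it differs each time) the fork bears, then the push rises by 7 N per 0.1 rad, to 10 N when firm. It stays when let go.
- stage_top (a point): Centre of the top of the linear stage, a block 60 x 62 mm (board x, y), its top 76 mm above the table, at board x 6, y 66 mm, with a micrometer on its far (board +y) side. The lever itself comes up against it when it points to about 100 deg; fingers closed on the grip meet it at about 115 deg.
- pedestal: The lens post: a loose steel pedestal 25 mm in diameter with a flange 40 mm in diameter and 6 mm thick, standing in the fork 50 mm from the pivot (at board x 30, y -20 mm), with a black round lens mount 37 mm in diameter on top, 91 mm high in all. Origin: centre of its underside, on the board, 12.5 mm above the table.
- board: Black breadboard 300 x 350 mm (x, y), 12.5 mm thick, fixed on the table. Origin: centre of its underside; x axis from the pivot to the lens post, y axis from the pivot to the linear stage.
- objective: Loose brass microscope objective 31 mm in diameter and 47 mm high, standing on the far part of the board. Origin: centre of its underside.
- lens_ring: Loose bare aluminium lens ring 41 mm in diameter and 10 mm high, lying on the far part of the board. Origin: centre of its underside.
- ball_driver: Loose ball driver with a red handle, 150 mm long and 18 mm thick, lying at the far edge of the board. Origin: at its middle, on the board.
Things that resemble listed ones, but are neither listed nor needed, are in the scene too. There is more than one size of the pedestal; the one meant has the size given above.

How it is judged:
On the way, in this order (a step that is already met when the one before it is completed fails the run):
1. the lever is lifted off its serrations (value of joint lever_lift above 0.003 m), for 0.1 s.
2. the fork is pressed on the post's flange with more than 6 N, the lever down in its serrations (contact force between fork and pedestal above 6 N and value of joint lever_lift below 0.0015 m), for 0.2 s.
At the end, for the whole second after the job is handed in: The fork presses on the lens post's flange with more than 6 N (a push of about 7.5 N at the grip gives that, 10 N gives 9 N), the lever is down in its serrations (lifted less than 1.5 mm) and let go, and the lens post stands upright and at rest within 4 mm of where it stood (all of step 2 and distance of pedestal from where it was at the start of the episode below 0.004 m and angle between pedestal's own z axis and vertical below 0.03 rad and linear speed of pedestal below 0.01 m/s); the robot touches nothing.
It fails at once if the clamp is forced: the fork presses on the flange with more than 15.5 N (contact force between fork and pedestal above 15.5 N).
It fails at once if the lens post is shifted by more than 4 mm (distance of pedestal from where it was at the start of the episode above 0.004 m).
It fails at once if the objective, the ring or the ball driver is moved by more than 15 mm (distance of any of objective, lens_ring, ball_driver from where it was at the start of the episode above 0.015 m).
It also fails if it takes over 51 s, if anything falls off the work surface, if the arm or the gripper's body presses on something with over 40 N, if the wrist force passes 120 N, or if a joint passes its speed limit or range.

## Working session

There is one attempt and no reset: what is moved stays moved. The work goes in short steps, Python scripts to look and compute and a tool call to move; the robot and the scene stay as the last step left them, time stands still between calls to the robot, and variables do not carry over. Pictures are saved under pics/ and viewed, at most 10 in all, crops included, and the job is handed in when it is done.

Besides the shell and the picture viewer there is one more tool, called after "Request:" as name(argument=value, ...) on one line, values as JSON. play_rows: Moves the arm, as the interface text tells. Its arguments: {"type":"object","properties":{"targets":{"type":"array","items":{"type":"array"}},"newtons":{"type":"number"}},"required":["targets"]}

```bash
mkdir -p pics
cat > h.py <<'E'
import numpy as np, cv2
from scipy.spatial.transform import Rotation as R
from rig import *
def q2R(q): return R.from_quat([q[1],q[2],q[3],q[0]]).as_matrix()
def world(p,uv,z=None):
    """pixels Nx2 -> world, by range image (or plane at height z)"""
    uv=np.atleast_2d(np.asarray(uv,float)); K=np.array(p["K"])
    d=np.c_[(uv[:,0]-K[0,2])/K[0,0],(uv[:,1]-K[1,2])/K[1,1]]
    u=d.copy()
    for _ in range(20): u=d/(1+p["k1"]*(u**2).sum(1,keepdims=True))
    ray=np.c_[u[:,0],-u[:,1],-np.ones(len(u))]@q2R(p["orientation"]).T
    o=np.array(p["position"])
    if z is None:
        s=p["range_z"][uv[:,1].round().astype(int),uv[:,0].round().astype(int)][:,None]
    else: s=((z-o[2])/ray[:,2])[:,None]
    return o+ray*s
def save(p,n,crop=None,f=1):
    im=p["pixels"][...,::-1]
    if crop: im=im[crop[1]:crop[3],crop[0]:crop[2]]
    cv2.imwrite(f"pics/{n}.png",cv2.resize(im,None,fx=f,fy=f,interpolation=cv2.INTER_CUBIC))
E
python3 - <<'E'
from h import *
s=state(); print(s["t"],s["tcp_pos"],s["ee_rot"],s["finger_gap"],pinch_z)
ims=[]
for c in ["top","side"]:
    p=camera(c); ims.append(p["pixels"]); print(c,p["position"])
    for l in ["grip","fork","pedestal","board","stage_top","objective","lens_ring","ball_driver"]:
        for m in masks_of(p,l)[:3]:
            v,u=np.nonzero(m["mask"]); ok=p["range_z"][v,u]>0
            if ok.sum()<5: continue
            w=world(p,np.c_[u,v][ok]); print(l,round(m["p"],2),np.round(m["point"]),len(u),np.round(np.median(w,0),3),"zmax",np.round(np.percentile(w[:,2],95),3))
    save(p,c,f=1.4)
E
```

```text
0.0 [ 0.24205823 -0.60290969  0.40386451] [-8.07482530e-04  9.81829923e-01  1.89761185e-01 -2.07832254e-04] 0.08805374671701775 0.1473
top [0.64414702 0.01991332 0.84279356]
grip 0.98 [277. 308.] 571 [ 0.52  -0.002  0.068] zmax 0.074
fork 0.92 [265. 297.] 765 [0.536 0.007 0.028] zmax 0.04
pedestal 0.86 [233. 150.] 772 [0.827 0.07  0.069] zmax 0.127
pedestal 0.62 [283. 165.] 706 [ 0.796 -0.019  0.069] zmax 0.127
pedestal 0.55 [266. 277.] 293 [0.586 0.022 0.063] zmax 0.102
board 0.55 [256. 301.] 26126 [0.54  0.036 0.011] zmax 0.071
stage_top 0.97 [259. 302.] 26125 [0.539 0.035 0.011] zmax 0.071
objective 0.52 [296. 222.] 210 [ 0.681 -0.053  0.054] zmax 0.06
lens_ring 0.56 [270. 224.] 170 [0.677 0.01  0.021] zmax 0.023
ball_driver 0.9 [214. 246.] 437 [0.649 0.117 0.026] zmax 0.03
side [0.42107924 0.4246456  0.62001095]
grip 0.55 [382. 278.] 1247 [0.518 0.003 0.067] zmax 0.076
fork 0.6 [374. 291.] 1173 [0.516 0.012 0.03 ] zmax 0.032
pedestal 0.63 [332. 271.] 625 [0.577 0.03  0.062] zmax 0.103
pedestal 0.61 [172. 226.] 1700 [0.825 0.084 0.05 ] zmax 0.128
pedestal 0.58 [229. 190.] 1854 [ 0.797 -0.016  0.071] zmax 0.127
board 0.89 [348. 327.] 39749 [0.524 0.076 0.013] zmax 0.075
board 0.72 [375. 280.] 1167 [0.518 0.004 0.068] zmax 0.076
stage_top 0.79 [350. 328.] 39856 [0.525 0.076 0.013] zmax 0.075
objective 0.78 [302. 216.] 461 [ 0.678 -0.046  0.051] zmax 0.061
ball_driver 0.92 [258. 311.] 853 [0.645 0.127 0.028] zmax 0.032
```

View pics/top.png

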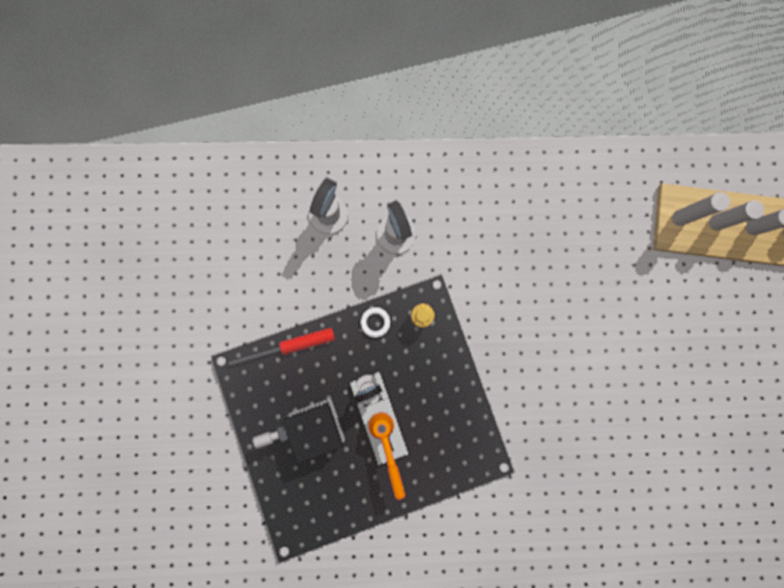

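View pics/side.png

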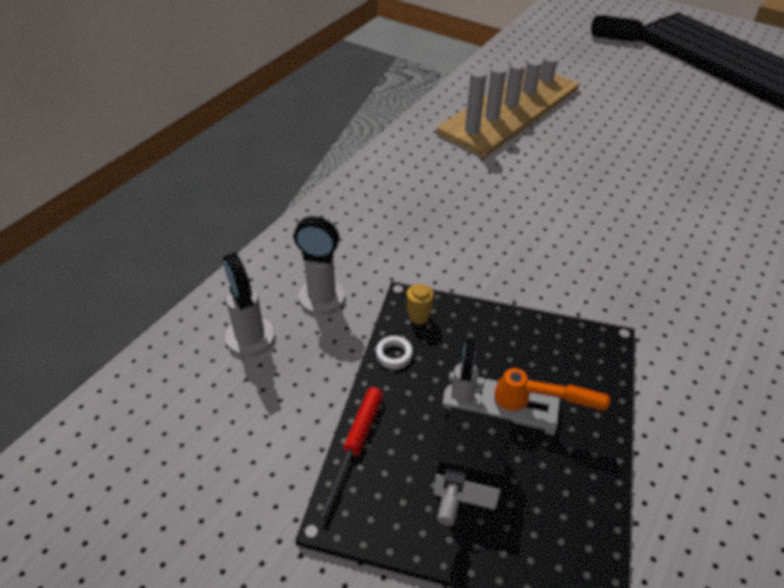

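The pedestal meant is the one in the fork at about (262,275) in the top image. It is the only one on the board and about 103 mm high. The two taller ones on the table at (233,150) and (283,165) reach 127 mm and are look-alikes. The lever's bell is at (272,306), with its grip pointing towards the robot.

Run:
```python
from h import *
p=camera("top")
c=world(p,np.array([[437,284],[504,467],[284,551],[221,361]])/1.4,0.0125)
print(c.round(3),c.mean(0))
ex=(c[0]-c[1])+(c[3]-c[2]); a=np.arctan2(ex[1],ex[0])
ey=(c[3]-c[0])+(c[2]-c[1]); print("board x ang",np.degrees(a),np.degrees(np.arctan2(ey[1],ey[0]))-90)
a=(a+np.arctan2(ey[1],ey[0])-np.pi/2)/2
ctr=c.mean(0)[:2]; M=np.array([[np.cos(a),-np.sin(a)],[np.sin(a),np.cos(a)]])
piv=ctr+M@[-.02,-.02]; print("pivot",piv,"post exp",ctr+M@[.03,-.02],"stage exp",ctr+M@[.006,.066])
for n in ["top","side"]:
    q=p if n=="top" else camera("side")
    hsv=cv2.cvtColor(q["pixels"],cv2.COLOR_RGB2HSV)
    m=(hsv[...,0]>5)&(hsv[...,0]<16)&(hsv[...,1]>180)&(hsv[...,2]>90)&(q["range_z"]>0)
    v,u=np.nonzero(m); w=world(q,np.c_[u,v]); k=(w[:,2]>.055)&(w[:,2]<.09)&(np.hypot(*(w[:,:2]-piv).T)<.12); w=w[k]
    d=w[:,:2]-piv; r=np.hypot(*d.T)
    g=(r>.052)&(r<.09); gm=np.median(w[g],0); print(n,k.sum(),"grip",gm.round(4),"r",np.hypot(*(gm[:2]-piv)).round(4),"rmax",np.percentile(r,99).round(4),"ang",np.degrees(np.arctan2(*(gm[:2]-piv)[::-1]))%360)
    b=w[r<.024]; print(" bell",(b[:,:2].min(0)+b[:,:2].max(0))/2,b[:,2].max())
```

```text
[[ 0.728 -0.081  0.012]
 [ 0.467 -0.166  0.012]
 [ 0.366  0.143  0.012]
 [ 0.626  0.228  0.012]] [0.5465102  0.03113277 0.0125    ]
board x ang 18.125264255648215 18.14911394192235
pivot [0.53372979 0.00590063] post exp [0.58124548 0.02146529] stage exp [0.53166672 0.09572125]
top 135 grip [ 0.4604 -0.0097  0.0715] r 0.075 rmax 0.0909 ang 191.99782266810917
 bell [0.52922564 0.00664828] 0.07029856474769869
side 870 grip [ 0.4641 -0.0076  0.0743] r 0.0709 rmax 0.0896 ang 190.96672970627768
 bell [0.52971658 0.00863886] 0.07324694571759804
```

Request:
play_rows(targets=[[0, [2.13, -2.34, 0.35], [0, 0, 0]], [0, [2.13, -2.34, 0.35], [0, 0, 0]], [0, [2.13, -2.34, 0.35], [0, 0, 0]], [0, [2.13, -2.34, 0.35], [0, 0, 0]], [0, [2.13, -2.34, 0.35], [0, 0, 0]], [0, [2.13, -2.34, 0.35], [0, 0, 0]], [0, [2.13, -2.34, 0.35], [0, 0, 0]], [0, [2.13, -2.34, 0.35], [0, 0, 0]], [0, [2.13, -2.34, 0.35], [0, 0, 0]], [0, [2.13, -2.34, 0.35], [0, 0, 0]]], newtons=40)

```text
t: 2.0
tcp_pos: [0.353, -0.3055, 0.3698]
ee_rot: [0.0, 0.982, 0.19, 0.0]
force: [0.4, -0.9, -0.8]
finger_gap: 0.0884
grip_force: 0.0
```

Request:
play_rows(targets=[[0, [2.13, -2.34, 0.35], [0, 0, 0]], [0, [2.13, -2.34, 0.35], [0, 0, 0]], [0, [2.13, -2.34, 0.35], [0, 0, 0]], [0, [2.13, -2.34, 0.35], [0, 0, 0]], [0, [2.13, -2.34, 0.35], [0, 0, 0]], [0, [2.13, -2.34, 0.35], [0, 0, 0]], [0, [2.13, -2.34, 0.35], [0, 0, 0]], [0, [2.13, -2.34, 0.35], [0, 0, 0]], [0, [2.13, -2.34, 0.35], [0, 0, 0.08]], [0, [2.13, -2.34, 0.35], [0, 0, 0.09]]])

```text
t: 3.0
tcp_pos: [0.4657, -0.0099, 0.3347]
ee_rot: [0.0, 0.995, 0.104, 0.0]
force: [0.7, -0.6, 0.0]
finger_gap: 0.0885
grip_force: 0.0
```

```bash
cat >> h.py <<'E'
PIV=np.array([0.5337,0.0059])
def where(s=None,piv=PIV):
    s=s or state(); M=q2R(s["ee_rot"]); p=np.array(s["tcp_pos"]); g=p+M[:,2]*pinch_z
    d=g[:2]-piv; th=np.arctan2(d[1],d[0])%(2*np.pi)
    t=np.array([-np.sin(th),np.cos(th)])
    f=np.array(s["force"])
    print("t",round(s["t"],2),"grasp",g.round(4),"tool x ang",np.degrees(np.arctan2(M[1,0],M[0,0])).round(2),"z",M[:,2].round(3),"| r",np.hypot(*d).round(4),"ang",np.degrees(th).round(2),"board",(np.degrees(th)-18.13).round(2),"| F",f.round(2),"Ftan(ccw)",(f[:2]@t).round(2),"Frad",(f[:2]@[np.cos(th),np.sin(th)]).round(2),"gap",round(s["finger_gap"],4),"grip",round(s["grip_force"],1),"q",np.round(s["joint_positions"],2))
    return s,M,g,th
E
python3 - <<'E'
from h import *
where(); p=camera("wrist"); save(p,"wrist1",f=1.4)
hsv=cv2.cvtColor(p["pixels"],cv2.COLOR_RGB2HSV)
m=(hsv[...,0]>5)&(hsv[...,0]<16)&(hsv[...,1]>180)&(hsv[...,2]>90)&(p["range_z"]>0)
v,u=np.nonzero(m); w=world(p,np.c_[u,v]); r=np.hypot(*(w[:,:2]-PIV).T)
k=(w[:,2]>.065)&(w[:,2]<.085); 
b=w[k&(r<.026)]; print("bell",(b[:,:2].min(0)+b[:,:2].max(0))/2,np.ptp(b[:,:2],axis=0),np.median(b[:,2]))
c,rad=cv2.minEnclosingCircle(b[:,:2].astype(np.float32)); print(c,rad)
g=w[k&(r>.052)&(r<.098)]; box=cv2.minAreaRect((g[:,:2]*1000).astype(np.float32)); print("grip",np.median(g,0),box,len(g))
x=g[:,:2]-g[:,:2].mean(0); e=np.linalg.svd(x,full_matrices=False)[2][0]; print("dir",np.degrees(np.arctan2(e[1],e[0]))%180, "to mean", np.degrees(np.arctan2(*(g[:,:2].mean(0)-PIV)[::-1]))%360)
E
```

```text
t 3.0 grasp [ 0.4657 -0.0099  0.1874] tool x ang 11.94 z [ 0. -0. -1.] | r 0.0698 ang 193.1 board 174.97 | F [ 0.71 -0.64  0.01] Ftan(ccw) 0.79 Frad -0.55 gap 0.0885 grip 0.0 q [ 0.13  0.34 -0.24  2.06  0.12  0.75 -1.55]
bell [0.52689977 0.00681566] [0.03788947 0.02406815] 0.06849223247393674
(0.5272069573402405, 0.004186674952507019) 0.01935715787112713
grip [ 0.46478936 -0.00746822  0.07359018] ((464.2544860839844, -10.267677307128906), (38.8587760925293, 12.890519142150879), 13.830279350280762) 274
dir 14.466491238829263 to mean 191.74042294732283
```

View wrist.

View pics/wrist1.png

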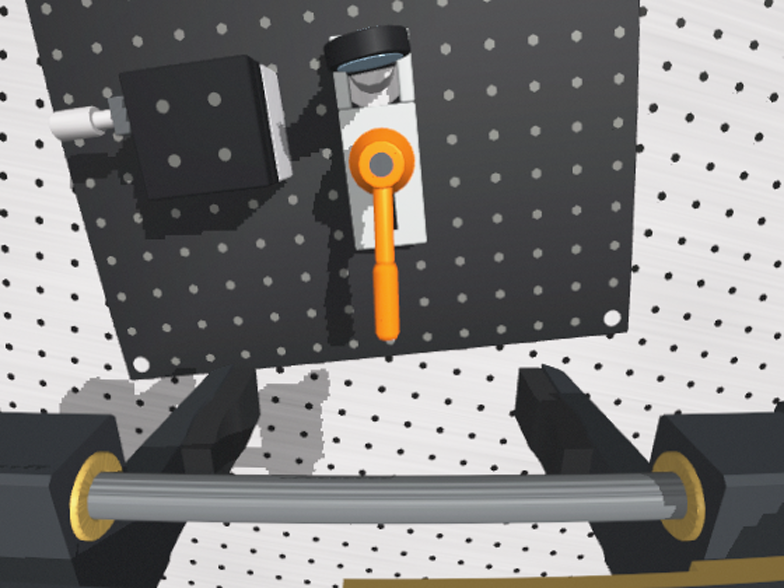

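The wrist view shows the bell centre at (381,163) and the grip from (385,265) to (387,338). The post stands in the fork at (370,60) and the stage is on the left at (200,130).

Run:
```python
from h import *
p=camera("wrist")
b=world(p,[[381/1.4,163/1.4]],.070)[0]; a=world(p,np.array([[385,265],[387,335]])/1.4,.0755)
print(b,a); 
for q in a: print(np.hypot(*(q-b)[:2]),np.degrees(np.arctan2(*(q-b)[1::-1]))%360)
c=world(p,np.array([[141,365],[612,318]])/1.4,.0125); print(c, "earlier .366,.143 / .467,-.166")
```

```text
[0.53686523 0.01307764 0.07      ] [[ 0.48820734  0.00082069  0.0755    ]
 [ 0.4507377  -0.00814193  0.0755    ]]
0.05017791471918315 194.13868544566597
0.0887029947910556 193.84053239109488
[[ 0.36660876  0.1506384   0.0125    ]
 [ 0.46839649 -0.15955844  0.0125    ]] earlier .366,.143 / .467,-.166
```

Run:
```python
from h import *
where(); p=camera("wrist"); where(); save(p,"wrist2",f=1.4)
hsv=cv2.cvtColor(p["pixels"],cv2.COLOR_RGB2HSV)
m=((hsv[...,0]>5)&(hsv[...,0]<18)&(hsv[...,1]>150)&(hsv[...,2]>90))
v,u=np.nonzero(m); w=world(p,np.c_[u,v],.0725)
# find hub: grey disc hole inside the bell
mm=m.astype(np.uint8); ct,h=cv2.findContours(mm,cv2.RETR_CCOMP,cv2.CHAIN_APPROX_NONE)
hole=max([c for c,hh in zip(ct,h[0]) if hh[3]>=0],key=cv2.contourArea); hc=cv2.minEnclosingCircle(hole)[0]
b=world(p,[hc],.070)[0]; print("hole",hc,b)
d=w[:,:2]-b[:2]; r=np.hypot(*d.T); g=(r>.05)&(r<.092); gm=d[g].mean(0); print("grip mean",b[:2]+gm,np.hypot(*gm),np.degrees(np.arctan2(gm[1],gm[0]))%360,"rmax",r.max())
```

```text
t 3.1 grasp [ 0.467  -0.0067  0.1875] tool x ang 12.37 z [ 0.002  0.002 -1.   ] | r 0.0679 ang 190.7 board 172.57 | F [ 0.6  -0.46  0.54] Ftan(ccw) 0.56 Frad -0.5 gap 0.0885 grip 0.0 q [ 0.13  0.34 -0.24  2.06  0.12  0.75 -1.55]
t 3.15 grasp [ 0.4661 -0.0092  0.1874] tool x ang 12.38 z [ 0.     0.001 -1.   ] | r 0.0693 ang 192.59 board 174.46 | F [-0.82 -1.    1.03] Ftan(ccw) 0.79 Frad 1.02 gap 0.0885 grip 0.0 q [ 0.13  0.34 -0.24  2.06  0.12  0.75 -1.54]
hole (277.4444580078125, 119.45138549804688) [0.53445211 0.00703894 0.07      ]
grip mean [ 0.46487075 -0.00946804] 0.07151256759326842 193.34572600415675 rmax 0.09268428669706835
```

View pics/wrist2.png

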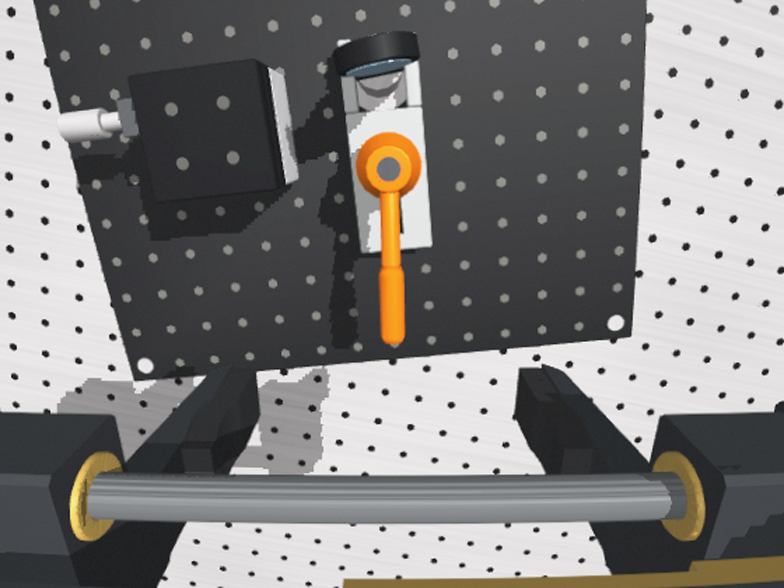

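The arm has settled: pivot at (0.534, 0.007), lever at 193.3° in world, about 175° on the board. I'll descend and grip.

Request:
play_rows(targets=[[0, [-0.15, 0, 1.5], [0, 0, -0.015]], [0, [0, 0, 1.5], [0, 0, 0]], [0, [0, 0, 1.5], [0, 0, 0]], [0, [0, 0, 1.5], [0, 0, 0]], [0, [0, 0, 1.5], [0, 0, 0]], [0, [0, 0, 1.5], [0, 0, 0]], [0, [0, 0, 1.5], [0, 0, 0]], [0, [0, 0, 1.0], [0, 0, 0]], [0, [0, 0, 0.4], [0, 0, 0]], [0, [0, 0, 0], [0, 0, 0]]])

```text
t: 4.15
tcp_pos: [0.4638, -0.0119, 0.2155]
ee_rot: [0.0, 0.994, 0.113, -0.0]
force: [0.3, 0.1, -0.3]
finger_gap: 0.088
grip_force: 0.0
```

Request:
play_rows(targets=[[150, [0, 0, 0], [0, 0, 0]], [150, [0, 0, 0], [0, 0, 0]], [180, [0, 0, 0], [0, 0, 0]], [200, [0, 0, 0], [0, 0, 0]], [255, [0, 0, 0], [0, 0, 0]], [255, [0, 0, 0], [0, 0, 0]], [255, [0, 0, 0], [0, 0, 0]], [255, [0, 0, 0], [0, 0, 0]]], newtons=40)

```text
t: 4.95
tcp_pos: [0.464, -0.0114, 0.2157]
ee_rot: [0.0, 0.994, 0.113, -0.0]
force: [0.6, -0.2, -0.3]
finger_gap: 0.0262
grip_force: 0.0
```

```bash
sed -i 's/^PIV=.*/PIV=np.array([0.5344,0.0068])/' h.py; python3 -c "
from h import *
where()"
```

```text
t 4.95 grasp [ 0.464  -0.0115  0.0684] tool x ang 13.0 z [-0. -0. -1.] | r 0.0728 ang 194.53 board 176.4 | F [ 0.63 -0.18 -0.27] Ftan(ccw) 0.33 Frad -0.57 gap 0.0262 grip 0.0 q [ 0.08  0.56 -0.18  2.12  0.21  0.48 -1.61]
```

Request:
play_rows(targets=[[255, [0, 0, 0], [0, 0, 0]], [255, [0, 0, 0], [0, 0, 0]], [255, [0, 0, 0], [0, 0, 0]], [255, [0, 0, 0], [0, 0, 0]], [255, [0, 0, 0], [0, 0, 0]]])

```text
t: 5.45
tcp_pos: [0.4639, -0.0111, 0.2157]
ee_rot: [-0.0, 0.994, 0.114, -0.0]
force: [-2.0, 2.5, -0.8]
finger_gap: 0.0123
grip_force: 40.0
```

```bash
python3 -c "
from h import *
where()"
```

```text
t 5.45 grasp [ 0.4638 -0.011   0.0684] tool x ang 13.04 z [-0.  0. -1.] | r 0.0728 ang 194.16 board 176.03 | F [-1.95  2.53 -0.79] Ftan(ccw) -2.93 Frad 1.27 gap 0.0123 grip 40.0 q [ 0.08  0.56 -0.18  2.12  0.21  0.48 -1.61]
```

Request:
play_rows(targets=[[255, [0, 0, -0.2], [0, 0, 0]], [255, [0, 0, -0.2], [0, 0, 0]], [255, [0, 0, -0.2], [0, 0, 0]], [255, [0, 0, -0.05], [0, 0, 0]], [255, [0, 0, 0], [0, 0, 0]], [255, [0, 0, 0], [0, 0, 0]]])

```text
t: 6.05
tcp_pos: [0.4642, -0.0112, 0.2223]
ee_rot: [-0.0, 0.994, 0.113, 0.0]
force: [2.9, 4.5, -6.6]
finger_gap: 0.0127
grip_force: 40.0
```

```bash
python3 -c "
from h import *
where()"
```

```text
t 6.05 grasp [ 0.4644 -0.0112  0.075 ] tool x ang 13.01 z [ 0.001  0.    -1.   ] | r 0.0723 ang 194.38 board 176.25 | F [ 2.89  4.55 -6.58] Ftan(ccw) -3.68 Frad -3.93 gap 0.0127 grip 40.0 q [ 0.08  0.55 -0.19  2.12  0.21  0.49 -1.61]
```

Request:
play_rows(targets=[[255, [0.028, 0.632, 0], [0, 0, -0.0873]], [255, [0.028, 0.632, 0], [0, 0, -0.0873]], [255, [0.028, 0.632, 0], [0, 0, -0.0873]], [255, [0.028, 0.632, 0], [0, 0, -0.0873]], [255, [0.028, 0.632, 0], [0, 0, -0.0873]], [255, [0.028, 0.632, 0], [0, 0, -0.0873]], [255, [0, 0, 0], [0, 0, 0]], [255, [0, 0, 0], [0, 0, 0]]])

```text
t: 6.85
tcp_pos: [0.4821, -0.0437, 0.2222]
ee_rot: [-0.001, 0.93, 0.367, 0.001]
force: [3.3, 6.9, -6.8]
finger_gap: 0.0125
grip_force: 40.0
```

```bash
python3 -c "
from h import *
where()"
```

```text
t 6.85 grasp [ 0.4824 -0.0434  0.0749] tool x ang 43.05 z [ 0.002  0.002 -1.   ] | r 0.0723 ang 223.96 board 205.83 | F [ 3.29  6.93 -6.83] Ftan(ccw) -2.7 Frad -7.18 gap 0.0125 grip 40.0 q [ 0.26  0.58 -0.33  2.07  0.35  0.54 -1.13]
```

Request:
play_rows(targets=[[255, [0.13, 0.632, 0], [0, 0, -0.0873]], [255, [0.028, 0.632, 0], [0, 0, -0.0873]], [255, [0.028, 0.632, 0], [0, 0, -0.0873]], [255, [0.028, 0.632, 0], [0, 0, -0.0873]], [255, [0.028, 0.632, 0], [0, 0, -0.0873]], [255, [0.028, 0.632, 0], [0, 0, -0.0873]], [255, [0, 0, 0], [0, 0, 0]], [255, [0, 0, 0], [0, 0, 0]]])

```text
t: 7.65
tcp_pos: [0.5139, -0.0624, 0.2217]
ee_rot: [-0.001, 0.804, 0.595, 0.001]
force: [2.2, 7.9, -5.5]
finger_gap: 0.0123
grip_force: 40.0
```

```bash
python3 -c "
from h import *
where()"
```

```text
t 7.65 grasp [ 0.5138 -0.0621  0.0744] tool x ang 73.06 z [-0.001  0.003 -1.   ] | r 0.0719 ang 253.38 board 235.25 | F [ 2.18  7.89 -5.51] Ftan(ccw) -0.17 Frad -8.19 gap 0.0123 grip 40.0 q [ 0.39  0.65 -0.46  1.98  0.47  0.62 -0.67]
```

Request:
play_rows(targets=[[255, [0.12, 0, 0.15], [0, 0, 0]], [255, [0, 0, 0.15], [0, 0, 0]], [255, [0, 0, 0.15], [0, 0, 0]], [255, [0, 0, 0.15], [0, 0, 0]], [255, [0, 0, 0], [0, 0, 0]], [255, [0, 0, 0], [0, 0, 0]]])

```text
t: 8.25
tcp_pos: [0.5146, -0.0631, 0.2168]
ee_rot: [0.0, 0.804, 0.595, -0.0]
force: [-2.6, 3.3, 7.3]
finger_gap: 0.0123
grip_force: 40.0
```

```bash
python3 -c "
from h import *
where()"
```

```text
t 8.25 grasp [ 0.5145 -0.0632  0.0695] tool x ang 73.0 z [-0.    -0.001 -1.   ] | r 0.0728 ang 254.17 board 236.04 | F [-2.61  3.29  7.3 ] Ftan(ccw) -3.4 Frad -2.45 gap 0.0123 grip 40.0 q [ 0.39  0.66 -0.45  1.98  0.48  0.62 -0.68]
```

Request:
play_rows(targets=[[180, [0, 0, 0], [0, 0, 0]], [180, [0, 0, 0], [0, 0, 0]], [180, [0, 0, 0], [0, 0, 0]], [180, [0, 0, 0], [0, 0, 0]]])

```text
t: 8.65
tcp_pos: [0.5145, -0.0631, 0.2161]
ee_rot: [0.0, 0.804, 0.595, -0.0]
force: [-0.0, -0.1, -0.4]
finger_gap: 0.0261
grip_force: 0.0
```

Run:
```python
from h import *
where()
for n in ["side","top"]:
    q=camera(n); save(q,n+"2",(240,150,460,330),3.5) if n=="side" else 0
    hsv=cv2.cvtColor(q["pixels"],cv2.COLOR_RGB2HSV)
    m=(hsv[...,0]>5)&(hsv[...,0]<16)&(hsv[...,1]>180)&(hsv[...,2]>90)&(q["range_z"]>0)
    v,u=np.nonzero(m); w=world(q,np.c_[u,v]); r=np.hypot(*(w[:,:2]-PIV).T)
    for a,b in [(0,.02),(.022,.05),(.05,.1)]:
        k=(w[:,2]>.04)&(w[:,2]<.1)&(r>a)&(r<b); print(n,a,k.sum(),np.percentile(w[k,2],[50,90,98]).round(4) if k.any() else "")
```

```text
t 8.65 grasp [ 0.5145 -0.0632  0.0688] tool x ang 72.98 z [-0.    -0.001 -1.   ] | r 0.0728 ang 254.11 board 235.98 | F [-0.01 -0.15 -0.4 ] Ftan(ccw) 0.03 Frad 0.15 gap 0.0261 grip 0.0 q [ 0.39  0.66 -0.45  1.98  0.48  0.61 -0.68]
side 0 532 [0.0598 0.0709 0.0717]
side 0.022 126 [0.0697 0.0722 0.073 ]
side 0.05 177 [0.0749 0.0767 0.0774]
top 0 103 [0.0569 0.0655 0.0685]
top 0.022 78 [0.0676 0.0697 0.071 ]
top 0.05 9 [0.0722 0.0737 0.0739]
```

Request:
play_rows(targets=[[180, [0.007, -0.317, 0.03], [0, 0, 0.0436]], [180, [0.007, -0.317, 0], [0, 0, 0.0436]], [180, [0.007, -0.317, 0], [0, 0, 0.0436]], [180, [0.007, -0.317, 0], [0, 0, 0.0436]], [180, [0.007, -0.317, 0], [0, 0, 0.0436]], [180, [0.007, -0.317, 0], [0, 0, 0.0436]], [180, [0.007, -0.317, 0], [0, 0, 0.0436]], [180, [0.007, -0.317, 0], [0, 0, 0.0436]], [180, [0.007, -0.317, 0], [0, 0, 0.0436]], [180, [0.007, -0.317, 0], [0, 0, 0.0436]]])

```text
t: 9.75
tcp_pos: [0.4872, -0.0475, 0.216]
ee_rot: [0.0, 0.914, 0.406, 0.0]
force: [-0.0, -1.4, 0.8]
finger_gap: 0.0259
grip_force: 0.5
```

```bash
python3 -c "
from h import *
where()"
```

```text
t 9.75 grasp [ 0.4873 -0.0475  0.0687] tool x ang 47.91 z [ 0.    -0.001 -1.   ] | r 0.0719 ang 229.06 board 210.93 | F [-0.03 -1.4   0.78] Ftan(ccw) 0.9 Frad 1.08 gap 0.0259 grip 0.5 q [ 0.28  0.6  -0.34  2.05  0.38  0.54 -1.07]
```

Request:
play_rows(targets=[[180, [0.007, -0.317, 0], [0, 0, 0.0436]], [180, [0.007, -0.317, 0], [0, 0, 0.0436]], [180, [0.007, -0.317, 0], [0, 0, 0.0436]], [180, [0.007, -0.317, 0], [0, 0, 0.0436]], [180, [0.007, -0.317, 0], [0, 0, 0.0436]], [180, [0.007, -0.317, 0], [0, 0, 0.0436]], [180, [0.007, -0.317, 0], [0, 0, 0.0436]], [180, [0.007, -0.317, 0], [0, 0, 0.0436]]])

```text
t: 10.55
tcp_pos: [0.4715, -0.0276, 0.2159]
ee_rot: [0.0, 0.97, 0.241, -0.0]
force: [0.7, -1.7, -0.1]
finger_gap: 0.0264
grip_force: 0.5
```

```bash
python3 -c "
from h import *
where()"
```

```text
t 10.55 grasp [ 0.4715 -0.0277  0.0686] tool x ang 27.92 z [-0.    -0.001 -1.   ] | r 0.0717 ang 208.72 board 190.59 | F [ 0.73 -1.69 -0.09] Ftan(ccw) 1.83 Frad 0.17 gap 0.0264 grip 0.5 q [ 0.16  0.57 -0.25  2.1   0.28  0.5  -1.38]
```

Request:
play_rows(targets=[[180, [0.003, -0.19, 0], [0, 0, 0.0262]], [180, [0.003, -0.19, 0], [0, 0, 0.0262]], [180, [0.003, -0.19, 0], [0, 0, 0.0262]], [180, [0.003, -0.19, 0], [0, 0, 0.0262]], [180, [0.003, -0.19, 0], [0, 0, 0.0262]], [180, [0.003, -0.19, 0], [0, 0, 0.0262]], [180, [0.003, -0.19, 0], [0, 0, 0.0262]], [180, [0.003, -0.19, 0], [0, 0, 0.0262]]])

```text
t: 11.35
tcp_pos: [0.4659, -0.013, 0.2159]
ee_rot: [0.0, 0.99, 0.139, -0.0]
force: [-0.4, -0.8, 0.2]
finger_gap: 0.0261
grip_force: 0.5
```

```bash
python3 -c "
from h import *
where()"
```

```text
t 11.35 grasp [ 0.4659 -0.013   0.0686] tool x ang 15.93 z [-0. -0. -1.] | r 0.0713 ang 196.11 board 177.98 | F [-0.38 -0.78  0.21] Ftan(ccw) 0.64 Frad 0.58 gap 0.0261 grip 0.5 q [ 0.09  0.56 -0.19  2.12  0.22  0.48 -1.57]
```

Request:
play_rows(targets=[[180, [0.003, -0.19, 0], [0, 0, 0.0262]], [180, [0.003, -0.19, 0], [0, 0, 0.0262]], [180, [0.003, -0.19, 0], [0, 0, 0.0262]], [180, [0.003, -0.19, 0], [0, 0, 0.0262]], [180, [0, 0, 0], [0, 0, 0]]])

```text
t: 11.85
tcp_pos: [0.4642, -0.0053, 0.2159]
ee_rot: [-0.0, 0.996, 0.087, 0.0]
force: [0.6, -0.5, -0.3]
finger_gap: 0.0262
grip_force: 0.2
```

```bash
python3 -c "
from h import *
where()"
```

```text
t 11.85 grasp [ 0.4643 -0.0053  0.0686] tool x ang 10.01 z [ 0.  0. -1.] | r 0.0712 ang 189.81 board 171.68 | F [ 0.58 -0.46 -0.25] Ftan(ccw) 0.55 Frad -0.49 gap 0.0262 grip 0.2 q [ 0.05  0.56 -0.17  2.12  0.19  0.47 -1.66]
```

Request:
play_rows(targets=[[180, [0.003, -0.19, 0], [0, 0, 0.0262]], [180, [0.003, -0.19, 0], [0, 0, 0.0262]], [180, [0.003, -0.19, 0], [0, 0, 0.0262]], [180, [0.003, -0.19, 0], [0, 0, 0.0262]], [180, [0, 0, 0], [0, 0, 0]]])

```text
t: 12.35
tcp_pos: [0.4633, 0.0022, 0.2159]
ee_rot: [-0.0, 0.999, 0.035, -0.0]
force: [-0.3, 0.2, -0.7]
finger_gap: 0.0258
grip_force: 0.2
```

```bash
python3 -c "
from h import *
where()"
```

```text
t 12.35 grasp [0.4633 0.0022 0.0686] tool x ang 4.0 z [-0.  0. -1.] | r 0.0713 ang 183.69 board 165.56 | F [-0.34  0.17 -0.68] Ftan(ccw) -0.19 Frad 0.33 gap 0.0258 grip 0.2 q [ 0.01  0.55 -0.14  2.13  0.16  0.47 -1.75]
```

Request:
play_rows(targets=[[180, [0.003, -0.19, 0], [0, 0, 0.0262]], [180, [0.003, -0.19, 0], [0, 0, 0.0262]], [180, [0.003, -0.19, 0], [0, 0, 0.0262]], [180, [0.003, -0.19, 0], [0, 0, 0.0262]]])

```text
t: 12.75
tcp_pos: [0.4632, 0.0095, 0.2159]
ee_rot: [0.0, 1.0, -0.018, -0.0]
force: [-0.7, -0.2, -0.1]
finger_gap: 0.0259
grip_force: 0.6
```

```bash
python3 -c "
from h import *
where()"
```

```text
t 12.75 grasp [0.4632 0.0095 0.0686] tool x ang -2.1 z [-0. -0. -1.] | r 0.0713 ang 177.8 board 159.67 | F [-0.71 -0.19 -0.14] Ftan(ccw) 0.22 Frad 0.7 gap 0.0259 grip 0.6 q [-0.03  0.55 -0.11  2.13  0.13  0.47 -1.84]
```

Request:
play_rows(targets=[[180, [0.003, -0.19, 0], [0, 0, 0.0262]], [180, [0.003, -0.19, 0], [0, 0, 0.0262]], [180, [0.003, -0.19, 0], [0, 0, 0.0262]], [180, [0.003, -0.19, 0], [0, 0, 0.0262]]])

```text
t: 13.15
tcp_pos: [0.4638, 0.0165, 0.2158]
ee_rot: [0.0, 0.997, -0.071, -0.0]
force: [-1.5, -5.4, 0.3]
finger_gap: 0.0256
grip_force: 2.4
```

```bash
python3 -c "
from h import *
where()"
```

```text
t 13.15 grasp [0.4637 0.0164 0.0685] tool x ang -8.13 z [-0.001 -0.001 -1.   ] | r 0.0714 ang 172.25 board 154.12 | F [-1.5  -5.44  0.34] Ftan(ccw) 5.59 Frad 0.75 gap 0.0256 grip 2.4 q [-0.07  0.55 -0.08  2.13  0.1   0.47 -1.94]
```

Request:
play_rows(targets=[[180, [0.002, -0.125, 0], [0, 0, 0.0175]], [180, [0.002, -0.125, 0], [0, 0, 0.0175]], [180, [0, 0, 0], [0, 0, 0]], [180, [0, 0, 0], [0, 0, 0]]])

```text
t: 13.55
tcp_pos: [0.4641, 0.0188, 0.2158]
ee_rot: [0.001, 0.996, -0.088, -0.0]
force: [-0.9, -5.0, -0.1]
finger_gap: 0.0261
grip_force: 2.7
```

```bash
python3 -c "
from h import *
where()"
```

```text
t 13.55 grasp [0.464  0.0187 0.0685] tool x ang -10.06 z [-0.001 -0.001 -1.   ] | r 0.0714 ang 170.4 board 152.27 | F [-0.94 -4.98 -0.07] Ftan(ccw) 5.07 Frad 0.09 gap 0.0261 grip 2.7 q [-0.08  0.55 -0.07  2.13  0.09  0.47 -1.96]
```

Request:
play_rows(targets=[[180, [0.002, -0.125, 0], [0, 0, 0.0175]], [180, [0.002, -0.125, 0], [0, 0, 0.0175]]])

```text
t: 13.75
tcp_pos: [0.4646, 0.0208, 0.2158]
ee_rot: [0.001, 0.994, -0.106, -0.0]
force: [-0.4, -7.5, -0.3]
finger_gap: 0.026
grip_force: 3.8
```

```bash
python3 -c "
from h import *
where()"
```

```text
t 13.75 grasp [0.4645 0.0205 0.0685] tool x ang -12.13 z [-0.001 -0.002 -1.   ] | r 0.0713 ang 168.89 board 150.76 | F [-0.39 -7.48 -0.33] Ftan(ccw) 7.42 Frad -1.06 gap 0.026 grip 3.8 q [-0.09  0.55 -0.06  2.13  0.08  0.47 -2.  ]
```

Request:
play_rows(targets=[[180, [0.002, -0.125, 0], [0, 0, 0.0175]], [180, [0.001, -0.06, 0], [0, 0, 0.009]]])

```text
t: 13.95
tcp_pos: [0.465, 0.0223, 0.2157]
ee_rot: [0.001, 0.993, -0.119, -0.0]
force: [-0.8, -7.4, 0.0]
finger_gap: 0.0261
grip_force: 4.3
```

```bash
python3 -c "
from h import *
where()"
```

```text
t 13.95 grasp [0.4648 0.022  0.0684] tool x ang -13.66 z [-0.001 -0.002 -1.   ] | r 0.0713 ang 167.69 board 149.56 | F [-0.84 -7.42  0.05] Ftan(ccw) 7.43 Frad -0.77 gap 0.0261 grip 4.3 q [-0.1   0.55 -0.06  2.12  0.07  0.47 -2.02]
```

Request:
play_rows(targets=[[180, [0.002, -0.125, 0], [0, 0, 0.0175]], [180, [0.001, -0.06, 0], [0, 0, 0.009]], [180, [0, 0, 0], [0, 0, 0]]])

```text
t: 14.25
tcp_pos: [0.4653, 0.0238, 0.2157]
ee_rot: [0.001, 0.991, -0.132, -0.001]
force: [-1.1, -9.8, -0.2]
finger_gap: 0.0258
grip_force: 4.5
```

```bash
python3 -c "
from h import *
where()"
```

```text
t 14.25 grasp [0.4651 0.0235 0.0684] tool x ang -15.17 z [-0.001 -0.002 -1.   ] | r 0.0712 ang 166.48 board 148.35 | F [-1.07 -9.78 -0.2 ] Ftan(ccw) 9.76 Frad -1.25 gap 0.0258 grip 4.5 q [-0.11  0.55 -0.05  2.12  0.06  0.47 -2.04]
```

Request:
play_rows(targets=[[180, [0.001, -0.06, 0], [0, 0, 0.009]], [180, [0, 0, 0], [0, 0, 0]]])

```text
t: 14.45
tcp_pos: [0.4655, 0.0242, 0.2157]
ee_rot: [0.001, 0.991, -0.137, -0.001]
force: [-1.9, -8.4, 0.4]
finger_gap: 0.0261
grip_force: 4.7
```

```bash
python3 -c "
from h import *
for i in range(5): where(); camera('side')"|grep -o 'board.*gap'
```

```text
board 147.98 | F [-1.94 -8.43  0.43] Ftan(ccw) 8.65 Frad -0.14 gap
board 147.99 | F [ -1.71 -10.09   0.2 ] Ftan(ccw) 10.21 Frad -0.76 gap
board 148.0 | F [-0.37 -9.42  0.79] Ftan(ccw) 9.24 Frad -1.9 gap
board 147.99 | F [-1.33 -8.7  -0.3 ] Ftan(ccw) 8.76 Frad -0.8 gap
board 148.0 | F [-1.31 -8.88  0.66] Ftan(ccw) 8.93 Frad -0.86 gap
```

Request:
play_rows(targets=[[180, [0.001, -0.06, 0], [0, 0, 0.009]], [180, [0.001, -0.05, 0], [0, 0, 0.007]], [180, [0, 0, 0], [0, 0, 0]], [180, [0, 0, 0], [0, 0, 0]]])

```text
t: 15.1
tcp_pos: [0.4658, 0.0251, 0.2157]
ee_rot: [0.001, 0.99, -0.144, -0.001]
force: [-1.7, -10.0, 1.0]
finger_gap: 0.0261
grip_force: 5.0
```

```bash
python3 -c "
from h import *
for i in range(4): where(); camera('side')"|grep -o 'board.*gap'
```

```text
board 147.32 | F [ -1.68 -10.04   0.98] Ftan(ccw) 10.14 Frad -0.89 gap
board 147.33 | F [-1.74 -9.44  0.65] Ftan(ccw) 9.57 Frad -0.68 gap
board 147.32 | F [-0.76 -9.6  -0.61] Ftan(ccw) 9.49 Frad -1.67 gap
board 147.33 | F [-0.42 -9.8   0.69] Ftan(ccw) 9.59 Frad -2.05 gap
```

About 9.7 N while holding, so it is firm. I'll centre the fingers off the lever and rise.

Request:
play_rows(targets=[[180, [0, 0.3, 0], [0, 0, 0]], [180, [0, 0.3, 0], [0, 0, 0]], [140, [0, 0, 0], [0, 0, 0]], [140, [0, 0, 0], [0, 0, 0]], [140, [0, 0, -0.5], [0, 0, 0]], [140, [0, 0, -1.5], [0, 0, 0]], [140, [0, 0, -2.5], [0, 0, 0]], [140, [0, 0, -3], [0, 0, 0]], [140, [0, 0, -3], [0, 0, 0]], [140, [0, 0, 0], [0, 0, 0]]])

```text
t: 16.3
tcp_pos: [0.4657, 0.0224, 0.3245]
ee_rot: [-0.001, 0.99, -0.143, 0.003]
force: [0.8, -0.1, -0.2]
finger_gap: 0.0397
grip_force: 0.0
```

Run:
```python
from h import *
where(); p=camera("wrist"); save(p,"wrist3",f=1.4)
for n in ["side","top"]:
    q=camera(n)
    hsv=cv2.cvtColor(q["pixels"],cv2.COLOR_RGB2HSV)
    m=(hsv[...,0]>5)&(hsv[...,0]<16)&(hsv[...,1]>180)&(hsv[...,2]>90)&(q["range_z"]>0)
    v,u=np.nonzero(m); w=world(q,np.c_[u,v]); r=np.hypot(*(w[:,:2]-PIV).T)
    for a,b in [(0,.02),(.022,.05),(.05,.1)]:
        k=(w[:,2]>.04)&(w[:,2]<.1)&(r>a)&(r<b); print(n,a,k.sum(),np.percentile(w[k,2],[50,90,98]).round(4) if k.any() else "")
```

```text
t 16.3 grasp [0.4667 0.0226 0.1772] tool x ang -16.4 z [ 0.007  0.002 -1.   ] | r 0.0695 ang 166.87 board 148.74 | F [ 0.84 -0.12 -0.2 ] Ftan(ccw) -0.07 Frad -0.85 gap 0.0397 grip 0.0 q [-0.09  0.35 -0.06  2.08  0.03  0.71 -2.03]
side 0 518 [0.0606 0.0708 0.072 ]
side 0.022 158 [0.069  0.0719 0.0727]
side 0.05 371 [0.0738 0.0764 0.0771]
top 0 105 [0.0566 0.0645 0.0684]
top 0.022 23 [0.0674 0.0693 0.0698]
top 0.05 46 [0.0708 0.0737 0.0752]
```

View pics/wrist3.png

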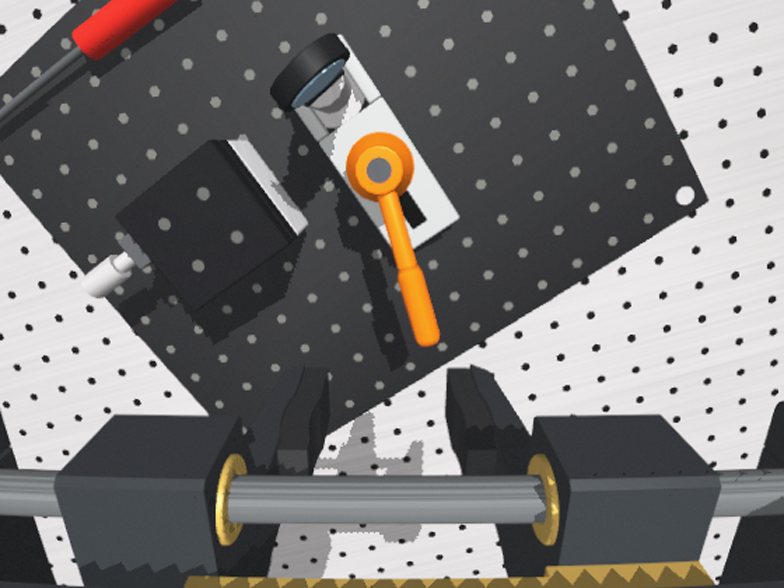

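Run:
```python
from h import *
where(); p=camera("wrist")
hsv=cv2.cvtColor(p["pixels"],cv2.COLOR_RGB2HSV)
m=((hsv[...,0]>5)&(hsv[...,0]<18)&(hsv[...,1]>150)&(hsv[...,2]>90))
v,u=np.nonzero(m); w=world(p,np.c_[u,v],.0725)
ct,h=cv2.findContours(m.astype(np.uint8),cv2.RETR_CCOMP,cv2.CHAIN_APPROX_NONE)
hole=max([c for c,hh in zip(ct,h[0]) if hh[3]>=0],key=cv2.contourArea); hc=cv2.minEnclosingCircle(hole)[0]
b=world(p,[hc],.070)[0]; d=w[:,:2]-b[:2]; r=np.hypot(*d.T); g=(r>.05)&(r<.092); gm=d[g].mean(0)
print(b,np.hypot(*gm),np.degrees(np.arctan2(gm[1],gm[0]))%360-18.13)
```

```text
t 16.45 grasp [0.464  0.0219 0.1733] tool x ang -16.41 z [-0.001  0.    -1.   ] | r 0.072 ang 167.88 board 149.75 | F [ 0.18 -0.24  0.74] Ftan(ccw) 0.2 Frad -0.22 gap 0.04 grip 0.0 q [-0.09  0.35 -0.06  2.08  0.03  0.71 -2.03]
[0.53441336 0.00682425 0.07      ] 0.07147002650245654 161.7086853685748
```

The lever now reads 161.7°, but I expected about 152.5° from the push. It may have sprung or been dragged back, so I'll go down again and check by pushing.

Request:
play_rows(targets=[[140, [0.26, 1.47, 0], [0, 0, -0.1415]], [140, [0, 0, 1], [0, 0, -0.1415]], [140, [0, 0, 1.5], [0, 0, 0]], [140, [0, 0, 2], [0, 0, 0]], [140, [0, 0, 2], [0, 0, 0]], [140, [0, 0, 2], [0, 0, 0]], [140, [0, 0, 1.5], [0, 0, 0]], [140, [0, 0, 0.4], [0, 0, 0]], [140, [0, 0, 0], [0, 0, 0]], [140, [0, 0, 0], [0, 0, 0]]])

```text
t: 17.5
tcp_pos: [0.4629, 0.0066, 0.2171]
ee_rot: [-0.0, 1.0, -0.002, -0.0]
force: [-1.1, -0.1, 0.3]
finger_gap: 0.0398
grip_force: 0.0
```

Request:
play_rows(targets=[[180, [0, 0, 0], [0, 0, 0]], [180, [0, 0, 0], [0, 0, 0]], [180, [0, 0, 0], [0, 0, 0]]])

```text
t: 17.8
tcp_pos: [0.463, 0.0065, 0.2173]
ee_rot: [-0.0, 1.0, -0.002, 0.0]
force: [-0.7, 0.1, 1.1]
finger_gap: 0.0258
grip_force: 0.0
```

Run:
```python
from h import *
where(); p=camera("wrist"); save(p,"wrist4",f=1.4)
```

```text
t 17.8 grasp [0.4631 0.0065 0.07  ] tool x ang -0.25 z [ 0.001  0.    -1.   ] | r 0.0713 ang 180.25 board 162.12 | F [-0.75  0.1   1.1 ] Ftan(ccw) -0.1 Frad 0.75 gap 0.0258 grip 0.0 q [-0.04  0.55 -0.09  2.13  0.1   0.47 -1.78]
```

View pics/wrist4.png

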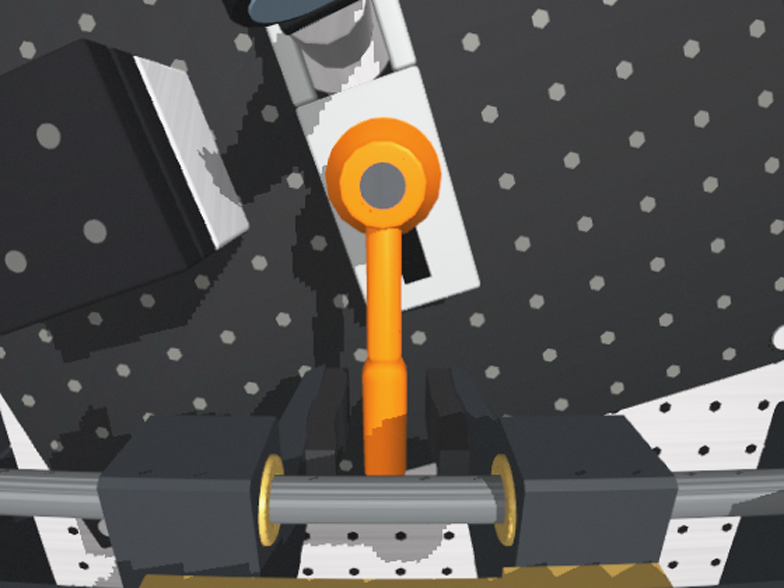

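Request:
play_rows(targets=[[180, [0.003, -0.19, 0.13], [0, 0, 0.0262]], [180, [0.003, -0.19, 0], [0, 0, 0.0262]], [180, [0.003, -0.19, 0], [0, 0, 0.0262]], [180, [0.003, -0.19, 0], [0, 0, 0.0262]], [180, [0, 0, 0], [0, 0, 0]]])

```text
t: 18.35
tcp_pos: [0.4632, 0.0143, 0.2156]
ee_rot: [0.0, 0.998, -0.055, -0.0]
force: [0.3, -0.1, -0.4]
finger_gap: 0.026
grip_force: 0.3
```

Request:
play_rows(targets=[[180, [0.003, -0.19, 0], [0, 0, 0.0262]], [180, [0, 0, 0], [0, 0, 0]]])

```text
t: 18.55
tcp_pos: [0.4635, 0.0159, 0.2156]
ee_rot: [0.0, 0.998, -0.068, -0.0]
force: [0.3, -1.7, -0.4]
finger_gap: 0.026
grip_force: 0.8
```

```bash
python3 -c "
from h import *
for i in range(3): where(); camera('side')"
```

```text
t 18.55 grasp [0.4635 0.0158 0.0683] tool x ang -7.81 z [-0. -0. -1.] | r 0.0715 ang 172.74 board 154.61 | F [ 0.29 -1.67 -0.36] Ftan(ccw) 1.62 Frad -0.49 gap 0.026 grip 0.8 q [-0.09  0.55 -0.05  2.13  0.06  0.46 -1.9 ]
t 18.6 grasp [0.4635 0.0158 0.0683] tool x ang -7.76 z [-0. -0. -1.] | r 0.0715 ang 172.76 board 154.63 | F [-0.17 -0.9   0.29] Ftan(ccw) 0.91 Frad 0.06 gap 0.0259 grip 0.8 q [-0.09  0.55 -0.05  2.13  0.06  0.46 -1.9 ]
t 18.65 grasp [0.4635 0.0158 0.0683] tool x ang -7.75 z [-0. -0. -1.] | r 0.0715 ang 172.76 board 154.63 | F [-1.23 -0.87  0.35] Ftan(ccw) 1.02 Frad 1.11 gap 0.0259 grip 0.8 q [-0.09  0.55 -0.05  2.13  0.06  0.46 -1.9 ]
```

Request:
play_rows(targets=[[180, [0.003, -0.19, 0], [0, 0, 0.0262]], [180, [0, 0, 0], [0, 0, 0]], [180, [0, 0, 0], [0, 0, 0]]])

```text
t: 19.0
tcp_pos: [0.4638, 0.0177, 0.2156]
ee_rot: [0.0, 0.997, -0.081, -0.0]
force: [-0.3, -3.7, 0.1]
finger_gap: 0.0259
grip_force: 1.5
```

Request:
play_rows(targets=[[180, [0.003, -0.19, 0], [0, 0, 0.0262]], [180, [0, 0, 0], [0, 0, 0]], [180, [0, 0, 0], [0, 0, 0]]])

```text
t: 19.3
tcp_pos: [0.4641, 0.0195, 0.2156]
ee_rot: [0.0, 0.996, -0.094, -0.0]
force: [-0.3, -3.9, 0.7]
finger_gap: 0.0262
grip_force: 2.2
```

```bash
python3 -c "
from h import *
for i in range(3): where(); camera('side')"
```

```text
t 19.3 grasp [0.464  0.0195 0.0683] tool x ang -10.76 z [-0. -0. -1.] | r 0.0715 ang 169.78 board 151.65 | F [-0.32 -3.92  0.72] Ftan(ccw) 3.92 Frad -0.38 gap 0.0262 grip 2.2 q [-0.11  0.55 -0.04  2.13  0.05  0.46 -1.94]
t 19.35 grasp [0.464  0.0195 0.0682] tool x ang -10.75 z [-0. -0. -1.] | r 0.0716 ang 169.78 board 151.65 | F [ 0.15 -4.99  1.18] Ftan(ccw) 4.89 Frad -1.04 gap 0.026 grip 2.3 q [-0.11  0.55 -0.04  2.13  0.05  0.46 -1.94]
t 19.4 grasp [0.464  0.0195 0.0683] tool x ang -10.75 z [-0. -0. -1.] | r 0.0715 ang 169.78 board 151.65 | F [-0.46 -4.04  0.54] Ftan(ccw) 4.06 Frad -0.26 gap 0.0261 grip 2.3 q [-0.11  0.55 -0.04  2.13  0.05  0.46 -1.94]
```

```bash
cat >> h.py <<'E'
def lever():
    p=camera("wrist"); hsv=cv2.cvtColor(p["pixels"],cv2.COLOR_RGB2HSV)
    m=((hsv[...,0]>5)&(hsv[...,0]<18)&(hsv[...,1]>150)&(hsv[...,2]>90))
    v,u=np.nonzero(m); w=world(p,np.c_[u,v],.070); d=w[:,:2]-PIV; r=np.hypot(*d.T); g=(r>.026)&(r<.046); gm=d[g].mean(0)
    print("lever board",g.sum(),np.degrees(np.arctan2(gm[1],gm[0]))%360-18.13)
E
python3 -c "
from h import *
lever()"
```

```text
lever board 607 156.2358902675614
```

Request:
play_rows(targets=[[180, [0.003, -0.19, 0], [0, 0, 0.0262]], [180, [0.003, -0.19, 0], [0, 0, 0.0262]], [180, [0, 0, 0], [0, 0, 0]], [180, [0, 0, 0], [0, 0, 0]]])

```text
t: 19.9
tcp_pos: [0.4648, 0.0227, 0.2155]
ee_rot: [0.001, 0.993, -0.12, -0.0]
force: [-0.8, -6.4, -0.3]
finger_gap: 0.0261
grip_force: 3.4
```

```bash
python3 -c "
from h import *
for i in range(3): where(); lever()" | grep -o -E 'board.*(gap|$)'
```

```text
board 149.12 | F [-0.77 -6.36 -0.34] Ftan(ccw) 6.38 Frad -0.65 gap 0.0261 grip 3.4 q [-0.13  0.55 -0.03  2.13  0.03  0.46 -1.99]
board 608 153.97179284737504
board 149.14 | F [-0.78 -6.85  0.14] Ftan(ccw) 6.86 Frad -0.75 gap 0.0259 grip 3.4 q [-0.13  0.55 -0.03  2.13  0.03  0.46 -1.99]
board 608 153.9745574307776
board 149.14 | F [-1.99 -6.41  0.04] Ftan(ccw) 6.69 Frad 0.53 gap 0.0258 grip 3.4 q [-0.13  0.55 -0.03  2.13  0.03  0.46 -1.99]
board 607 154.03915635297952
```

Request:
play_rows(targets=[[180, [0.003, -0.19, 0], [0, 0, 0.0262]], [180, [0.003, -0.19, 0], [0, 0, 0.0262]], [180, [0, 0, 0], [0, 0, 0]], [180, [0, 0, 0], [0, 0, 0]]])

```text
t: 20.45
tcp_pos: [0.4656, 0.0256, 0.2154]
ee_rot: [0.001, 0.989, -0.146, -0.0]
force: [-1.0, -9.5, 0.3]
finger_gap: 0.0262
grip_force: 4.8
```

```bash
python3 -c "
from h import *
for i in range(2): where(); lever()" | grep -o -E 'board.*(gap|$)'
```

```text
board 146.88 | F [-1.   -9.47  0.3 ] Ftan(ccw) 9.41 Frad -1.49 gap 0.0262 grip 4.8 q [-0.14  0.56 -0.01  2.12  0.02  0.46 -2.03]
board 594 152.25009136973225
board 146.85 | F [-0.71 -9.74 -0.03] Ftan(ccw) 9.59 Frad -1.84 gap 0.026 grip 4.8 q [-0.14  0.56 -0.01  2.12  0.02  0.46 -2.03]
board 595 152.19504843440382
```

Request:
play_rows(targets=[[180, [0, 0.3, 0], [0, 0, 0]], [180, [0, 0, 0], [0, 0, 0]]])

```text
t: 20.75
tcp_pos: [0.4652, 0.0231, 0.2156]
ee_rot: [0.001, 0.989, -0.146, 0.0]
force: [-0.5, -7.8, -0.1]
finger_gap: 0.0256
grip_force: 3.9
```

```bash
python3 -c "
from h import *
for i in range(2): where(); lever()" | grep -o -E 'board.*(gap|$)'
```

```text
board 148.71 | F [-0.5  -7.79 -0.14] Ftan(ccw) 7.7 Frad -1.29 gap 0.0256 grip 3.9 q [-0.14  0.55 -0.01  2.13  0.02  0.46 -2.03]
board 599 153.8550007503958
board 148.68 | F [ 0.02 -8.36 -0.9 ] Ftan(ccw) 8.13 Frad -1.92 gap 0.0259 grip 3.9 q [-0.14  0.55 -0.01  2.13  0.02  0.46 -2.03]
board 601 153.8762254050048
```

Request:
play_rows(targets=[[180, [0, 0.3, 0], [0, 0, 0]], [180, [0, 0, 0], [0, 0, 0]]])

```text
t: 21.05
tcp_pos: [0.4648, 0.0208, 0.2158]
ee_rot: [0.0, 0.989, -0.146, 0.001]
force: [1.9, -7.0, 0.1]
finger_gap: 0.0259
grip_force: 2.9
```

```bash
python3 -c "
from h import *
for i in range(2): where(); lever()" | grep -o -E 'board.*(gap|$)'
```

```text
board 150.51 | F [ 1.92 -7.04  0.12] Ftan(ccw) 6.52 Frad -3.26 gap 0.0259 grip 2.9 q [-0.13  0.55 -0.01  2.13  0.02  0.46 -2.02]
board 591 155.5439859271989
board 150.49 | F [ 1.8  -6.27 -0.75] Ftan(ccw) 5.8 Frad -3.0 gap 0.0263 grip 3.0 q [-0.13  0.55 -0.01  2.13  0.02  0.46 -2.02]
board 599 155.48828637395314
```

Run:
```python
from h import *
for n in ["side","top","wrist"]:
    p=camera(n)
    for m in masks_of(p,"fork")[:1]:
        v,u=np.nonzero(m["mask"]); ok=p["range_z"][v,u]>0; w=world(p,np.c_[u,v][ok])
        print(n,m["p"],len(u),np.percentile(w[:,2],[5,25,50,75,95]).round(4))
        if n=="wrist":
            k=(w[:,2]>.018)&(w[:,2]<.036); x=(w[k,:2]-PIV)@[np.cos(.3164),np.sin(.3164)]
            for a in np.arange(-.05,.07,.01):
                q=w[k,2][(x>a)&(x<a+.01)]; print(a.round(2),len(q),np.median(q).round(4) if len(q) else "")
```

```text
side 0.78 426 [0.0194 0.0258 0.0268 0.0277 0.0754]
top 0.71 704 [0.0115 0.0234 0.0245 0.0255 0.0268]
wrist 0.82 9730 [0.0251 0.026  0.0264 0.0269 0.0276]
-0.05 1329 0.0265
-0.04 1279 0.0266
-0.03 1125 0.0266
-0.02 507 0.0264
-0.01 159 0.0264
0.0 221 0.0263
0.01 1016 0.0265
0.02 2005 0.0264
0.03 848 0.0263
0.04 822 0.0263
0.05 295 0.0263
0.06 0
```

The fork's top is at 26.5 mm, which puts it fully down on the flange. Unloading and reloading follow one elastic line, and that line reaches zero where the first 10 N push would unload to. So the nut stays and only the lever's wind-up springs back. I'll release and leave.

Request:
play_rows(targets=[[180, [0, 0.3, 0], [0, 0, 0]], [180, [0, 0.3, 0], [0, 0, 0]], [180, [0, 0.3, 0], [0, 0, 0]], [180, [0, 0.3, 0], [0, 0, 0]], [180, [0, 0, 0], [0, 0, -0.1]], [180, [0, 0, 0], [0, 0, -0.1]], [180, [0, 0, 0], [0, 0, 0]]])

```text
t: 22.15
tcp_pos: [0.4605, 0.0101, 0.2156]
ee_rot: [-0.0, 0.999, -0.046, -0.0]
force: [-0.5, 0.2, 0.6]
finger_gap: 0.0258
grip_force: 0.0
```

```bash
python3 -c "
from h import *
for i in range(2): where(); lever()"
```

```text
t 22.15 grasp [0.4605 0.0103 0.0683] tool x ang -5.22 z [-0.     0.001 -1.   ] | r 0.074 ang 177.32 board 159.19 | F [-0.51  0.15  0.59] Ftan(ccw) -0.13 Frad 0.51 gap 0.0258 grip 0.0 q [-0.06  0.55 -0.07  2.14  0.08  0.46 -1.85]
lever board 602 160.5673953169745
t 22.2 grasp [0.4605 0.0102 0.0683] tool x ang -5.4 z [-0.     0.001 -1.   ] | r 0.0739 ang 177.36 board 159.23 | F [-0.43 -0.13 -0.51] Ftan(ccw) 0.15 Frad 0.43 gap 0.0261 grip 0.0 q [-0.06  0.55 -0.07  2.14  0.08  0.46 -1.86]
lever board 609 160.6832231283386
```

I'll confirm that the nut holds. One slightly stronger push, about 11 N, should leave a permanent shift of the lever's rest angle (160.6° now).

Request:
play_rows(targets=[[180, [0.2, -0.19, 0], [0, 0, 0.0262]], [180, [0.003, -0.19, 0], [0, 0, 0.0262]], [180, [0.003, -0.19, 0], [0, 0, 0.0262]], [180, [0.003, -0.19, 0], [0, 0, 0.0262]], [180, [0.003, -0.19, 0], [0, 0, 0.0262]], [180, [0.003, -0.19, 0], [0, 0, 0.0262]], [180, [0.003, -0.19, 0], [0, 0, 0.0262]], [180, [0.003, -0.19, 0], [0, 0, 0.0262]], [180, [0.003, -0.19, 0], [0, 0, 0.0262]], [180, [0, 0, 0], [0, 0, 0]]])

```text
t: 23.25
tcp_pos: [0.4658, 0.0246, 0.2154]
ee_rot: [0.001, 0.986, -0.165, -0.001]
force: [-0.9, -8.6, 0.5]
finger_gap: 0.026
grip_force: 4.4
```

```bash
python3 -c "
from h import *
for i in range(3): where(); lever()" | grep -o -E 'board.*(gap|$)'
```

```text
board 147.65 | F [-0.9  -8.62  0.49] Ftan(ccw) 8.58 Frad -1.25 gap 0.026 grip 4.4 q [-0.15  0.56 -0.    2.12  0.01  0.46 -2.06]
board 600 152.95663960258187
board 147.65 | F [-1.22 -9.52  0.9 ] Ftan(ccw) 9.53 Frad -1.16 gap 0.026 grip 4.4 q [-0.15  0.56 -0.    2.12  0.01  0.46 -2.06]
board 599 153.0141533498776
board 147.65 | F [ 0.01 -8.79  0.15] Ftan(ccw) 8.52 Frad -2.17 gap 0.0259 grip 4.4 q [-0.15  0.56 -0.    2.12  0.01  0.46 -2.06]
board 599 152.98381115314385
```

Request:
play_rows(targets=[[180, [0.002, -0.15, 0], [0, 0, 0.02]], [180, [0.002, -0.15, 0], [0, 0, 0.02]], [180, [0, 0, 0], [0, 0, 0]], [180, [0, 0, 0], [0, 0, 0]]])

```text
t: 23.8
tcp_pos: [0.4666, 0.0268, 0.2153]
ee_rot: [0.002, 0.983, -0.185, -0.001]
force: [0.1, -10.7, 1.0]
finger_gap: 0.026
grip_force: 5.4
```

```bash
python3 -c "
from h import *
for i in range(3): where(); lever()" | grep -o -E 'board.*(q|$)'
```

```text
board 145.91 | F [  0.11 -10.72   1.02] Ftan(ccw) 10.28 Frad -3.06 gap 0.026 grip 5.4 q [-0.16  0.56  0.01  2.12 -0.01  0.46 -2.09]
board 610 151.46964482726582
board 145.91 | F [ -2.24 -10.28   0.07] Ftan(ccw) 10.5 Frad -0.67 gap 0.0259 grip 5.4 q [-0.16  0.56  0.01  2.12 -0.01  0.46 -2.09]
board 619 151.46049754763658
board 145.92 | F [ -1.91 -10.61   0.34] Ftan(ccw) 10.73 Frad -1.08 gap 0.0259 grip 5.4 q [-0.16  0.56  0.01  2.12 -0.01  0.46 -2.09]
board 611 151.4508840086251
```

Request:
play_rows(targets=[[180, [0.002, -0.13, 0], [0, 0, 0.0175]], [180, [0, 0, 0], [0, 0, 0]], [180, [0, 0, 0], [0, 0, 0]]])

```text
t: 24.25
tcp_pos: [0.467, 0.0277, 0.2152]
ee_rot: [0.002, 0.981, -0.193, -0.001]
force: [-1.7, -11.5, 1.0]
finger_gap: 0.0261
grip_force: 5.8
```

```bash
python3 -c "
from h import *
for i in range(2): where(); lever()" | grep -o -E 'board.*(q|$)'
```

```text
board 145.12 | F [ -1.68 -11.54   0.96] Ftan(ccw) 11.54 Frad -1.71 gap 0.0261 grip 5.8 q [-0.17  0.56  0.02  2.12 -0.01  0.47 -2.11]
board 615 150.79396488659407
board 145.14 | F [ -0.77 -11.83   1.36] Ftan(ccw) 11.55 Frad -2.67 gap 0.026 grip 5.8 q [-0.17  0.56  0.02  2.12 -0.01  0.47 -2.11]
board 616 150.81287098720438
```

Request:
play_rows(targets=[[180, [0, 0.3, 0], [0, 0, 0]], [180, [0, 0.3, 0], [0, 0, -0.06]], [180, [0, 0.3, 0], [0, 0, -0.06]], [180, [0, 0.3, 0], [0, 0, -0.06]], [180, [0, 0.3, 0], [0, 0, -0.06]], [180, [0, 0.3, 0], [0, 0, 0]], [180, [0, 0, 0], [0, 0, 0]], [180, [0, 0, 0], [0, 0, 0]]])

```text
t: 25.15
tcp_pos: [0.4628, 0.0135, 0.2156]
ee_rot: [-0.0, 0.997, -0.073, 0.0]
force: [0.4, 0.1, 0.0]
finger_gap: 0.0259
grip_force: 0.0
```

```bash
python3 -c "
from h import *
for i in range(2): where(); lever()" | grep -o -E 'board.*(q|$)'
```

```text
board 156.45 | F [0.43 0.13 0.  ] Ftan(ccw) -0.17 Frad -0.42 gap 0.0259 grip 0.0 q [-0.08  0.55 -0.05  2.13  0.06  0.46 -1.9 ]
board 611 159.7342036170914
board 156.43 | F [-0.08 -0.33  0.32] Ftan(ccw) 0.34 Frad 0.05 gap 0.0257 grip 0.0 q [-0.08  0.55 -0.05  2.13  0.06  0.46 -1.9 ]
board 607 159.67800311488
```

The rest angle moved permanently by about 1°, so the nut holds. I'll centre the fingers and leave.

Request:
play_rows(targets=[[180, [0, 0.3, 0], [0, 0, -0.05]], [150, [0, 0, 0], [0, 0, 0]], [150, [0, 0, 0], [0, 0, 0]], [150, [0, 0, 0], [0, 0, 0]], [150, [0, 0, -1], [0, 0, 0]], [150, [0, 0, -2.5], [0, 0, 0]], [150, [0, 0, -3], [0, 0, 0]], [150, [0, 0, -3], [0, 0, 0]], [150, [0, 0, -3], [0, 0, 0]], [150, [0, 0, 0], [0, 0, 0]]])

```text
t: 26.25
tcp_pos: [0.4637, 0.0104, 0.3447]
ee_rot: [-0.001, 0.999, -0.048, 0.004]
force: [0.1, 0.0, 0.5]
finger_gap: 0.0358
grip_force: 0.0
```

Request:
play_rows(targets=[[150, [0, 0, 0], [0, 0, 0]], [150, [0, 0, 0], [0, 0, 0]], [150, [0, 0, 0], [0, 0, 0]]])

```text
t: 26.55
tcp_pos: [0.4619, 0.0102, 0.3396]
ee_rot: [0.0, 0.999, -0.048, -0.001]
force: [-0.4, 0.4, 0.3]
finger_gap: 0.0361
grip_force: 0.0
```

Run:
```python
from h import *
where(); lever(); p=camera("wrist"); save(p,"wrist5",f=1.4)
m=masks_of(p,"fork")[0]; v,u=np.nonzero(m["mask"]); w=world(p,np.c_[u,v]); print("fork z",np.percentile(w[:,2],[25,50,75]))
hsv=cv2.cvtColor(p["pixels"],cv2.COLOR_RGB2HSV)
o=((hsv[...,0]>5)&(hsv[...,0]<18)&(hsv[...,1]>150)&(p["range_z"]>0)); v,u=np.nonzero(o); w=world(p,np.c_[u,v]); r=np.hypot(*(w[:,:2]-PIV).T)
print("bell z",np.percentile(w[r<.014,2],[50,90]),"grip z",np.percentile(w[(r>.055)&(r<.09),2],[50,90]))
```

```text
t 26.55 grasp [0.4615 0.0102 0.1923] tool x ang -5.48 z [-0.002 -0.    -1.   ] | r 0.0729 ang 177.33 board 159.2 | F [-0.36  0.4   0.28] Ftan(ccw) -0.38 Frad 0.38 gap 0.0361 grip 0.0 q [-0.04  0.32 -0.09  2.07  0.04  0.76 -1.82]
lever board 166 159.25734182434593
fork z [0.02597398 0.02651129 0.02702318]
bell z [0.06524674 0.07029697] grip z [0.07435187 0.07555385]
```

View pics/wrist5.png

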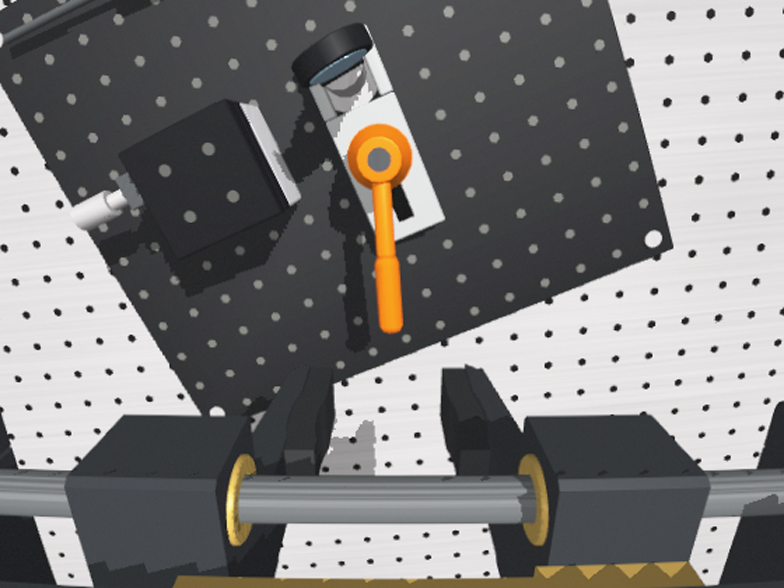

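The lever is down (bell top at 70.3 mm, grip top at 75.5 mm) and free, with the bell at (379,159) and the grip end at (390,330). The fork top is at 26.5 mm, on the flange, and the post is upright in place at (350,60).

```bash
python3 -c "
from rig import *
print(finish_job())"
```

```text
the job is handed in; nothing more can be done
None
```

I re-set the lever and tightened the clamp to about 11.5 N at the grip; the lever is down and let go, the post looks undisturbed in the last picture, and I handed the job in at about 27 s (no verdict was returned).

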